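Stack tubes on a V-cradle and chock the bottom layer

ROBOT

A 6-joint arm with a two-finger parallel gripper is mounted at the origin on the work surface. World frame = base frame: x ahead of the robot, y to its left, z up, the work surface at z = 0. Lengths are in m, angles in degrees, forces in N, time in s.
With the tool pointing down it reaches from about 0.325 to 0.9 m from the base axis. Payload 3.5 kg.
Tool frame: the origin (TCP) lies at the very end of the fingers, on their centre line; the grasp point (between the pads) lies 19 mm behind it; z points along the fingers, y is the line along which they close (so a half turn about z gives the same grasp; the last joint's range is limited). The gripper opens to 85 mm and grips with 20 to 120 N. Pads are 22 mm wide; open, the fingers measure 114 mm over their backs; the gripper's body (76 mm by 85 mm) begins 54 mm behind the grasp point. The pads swing forward as they close: fully open they stand 13 mm farther back than shut.
Start: joints at [58.476, 15.837, -1.513, 72.651, 0, 84.076], TCP at [0.27, 0.564, 0.231] pointing down, gripper open.
Joint ranges: [-178.77, 178.77], [-48.84, 107.48], [-61.69, 71.31], [-111.58, 123.2], [-90, 87.43], [-180, 180]. Speed limits (degrees/s): [147.25, 147.25, 180, 180, 180, 180].

INTERFACE

Orientations are given as a 3x3 rotation matrix whose columns are the frame's x, y, z axes.
In Python, from plant import ctrl gives the robot as it stands. The module is installed in compiled form; this text tells all that it offers.
- The arm moves only by the shell command python3 -m handwheel 'ROWS' [FORCE]. ROWS is JSON, a list of rows, each a list of 7 numbers: the shift along the world's x, y, z in mm, then the turn, a rotation vector about the world's x, y, z in degrees, then the closure, from -1 (fully open) to 1 (shut). A call has exactly 8 rows; each row is the pose to reach, as a shift and turn from the pose commanded when the call began; what a row does not reach only later rows make up. A row lasts 1/10 s, in which the tool goes at most 50 mm and 8.59 degrees, less where a joint would pass 70% of its speed; a pose out of reach is approached as far as the arm can. A call with a gripper value outside its range is refused whole. The fingers move at their own pace and stop on an object; FORCE is the grip in N (left out, the last holds). Time passes only in rows, so rows that repeat a pose let the fingers close, or fill a call up. It gives the time, the measured TCP pose, the force, the opening and the grip force at its end, in the units of the state.
- ctrl.get_obs(): the state, without advancing time (a new reading comes with each control period).
- ctrl.grab_frame(name): name is "scene" or "top" or "wrist"; returns a dict with "img" (480x640x3 uint8, blue, green, red), "depth" (480x640 float32, m along the optical axis (not along the pixel's ray), 0 where there is no reading), "fx", "fy", "cx", "cy" (pixels), "R" (3x3) and "t" (3): a world point X has camera coordinates R X + t. Camera axes: x right, y down, z forward; pixel columns grow to the right and rows downward; lengths in m; the calibration is good to about 2 mm. A picture is of the moment at which its call begins.
- ctrl.finish_job(): hands the job in; it is judged then, once.
The state is a dict: "time": time; "q": joint angles; "qd": joint speeds; "joint_efforts": joint torques, N m; "eef_pos": TCP position; "ee_rot": TCP orientation; "contact_force": force on the tool from outside, world axes, zero at the start; "ft_torque": the same for the moment, N m; "width": opening from 0.0 (shut) to 1.0 (fully open); "gripper_force": force on a finger pad.
Only numpy, scipy, OpenCV 4.12 (cv2) and the standard library are available. Lean on these libraries where they do the work, as an engineer would, in place of code of your own. Each camera call takes 0.05 s, during which the arm holds its last target. There are 200 camera calls.

TASK

Lay the loose long tube in the V-cradle snug beside the long tube already there, then lock that bottom layer with the wooden chock: tall upright face to the tubes, sloping buttress away from them, slid along the dark steel strip until its pin drops into the blind hole hidden somewhere in it, and pushed fully home so the chock sits flat on the strip. Only then lay the short tube on top, in the valley between the two long ones, roughly centred along them (the long tubes' ends roughly even), and let go of everything. Set things down rather than dropping them, and leave the wrench, oil bottle and casting where they are.

Things in the scene. Friction and masses are not known exactly. Their poses are not given: they have to be found in the camera images.
- cradle: Fixed V-cradle: plywood base 215 (x) x 190 (y) x 10 mm, two steel rests 14 mm thick at x = +-66 mm. Origin: centre of underside, z up. Tubes lie along x. Each rest is a lopsided V: a bed from y = -45 to +68 mm, sloping 6 degrees down to +y (top at z = 32 mm at y = 0), and a steep 70 degree jaw on the +y side, 82 mm high. A tube let go on the bed rolls to +y until it meets jaw or tube.
- place_low (a point): Where the loose long tube's axis lies once it touches the first tube: (0, -0.7, 55.2) mm in the cradle; axes as the cradle. Fingers do not fit between touching tubes: let go about 24 mm short, at y = -25 mm (axis z = 57.7 mm), and it rolls home by itself.
- place_top (a point): Where the short tube's axis lies in the valley on top: (0, 26.3, 92.4) mm in the cradle. The long tubes' tops are 17 mm (average) below it, so grip the short tube high.
- strip_mid (a point): Middle of the dark steel strip's flat top: (0, -40.7, 24) mm in the cradle; the strip is 44 mm wide (y) and about 165 mm long (x), fixed. A blind hole, 16 mm square, 11 mm deep, is on its centre line, anywhere within 22 mm of this point either way along x (new each time, not reported). The chock, squared up on this line, passes between the rests and clears the second tube by 2 mm.
- tube_a: Long aluminium tube, 46 mm diameter, 160 mm long, already in the cradle against the jaw (axis at y = 45, z = 50.4 mm there). Origin: middle of its axis; x along the axis (y, z turn as it rolls).
- tube_b: The loose long aluminium tube, 46 mm diameter, 160 mm long, 0.27 to 0.5 kg, in one of the rack's two V notches. Origin: middle of its axis; x along the axis.
- tube_short: The short aluminium tube, 46 mm diameter, 120 mm long, 0.2 to 0.37 kg, in the rack's other V notch. Origin: middle of its axis; x along the axis.
- chock: Wooden chock, 0.18 to 0.31 kg. Origin: pin axis at the flat underside; z up. Block 50 mm long (x), y = -17 to +15 mm, 46 mm tall; plain parallel ends at x = +-25 mm. Front: the upright face at y = +15 mm; behind it a 45 degree buttress runs down to y = -37 mm. A steel pin, 12 mm diameter, sticks 10 mm out below. Home: underside at cradle z = 24 mm, +y towards the tubes.
- chock_front (a point): On the chock's upright front face, at (0, 15, 30) mm in the chock's frame.
- stand: Fixed wooden block 120 (x) x 88 (y) x 30 mm with a groove 24 mm wide and 20 mm deep along x, in which the chock's pin hangs free. Origin: centre of the underside.
- rack: Fixed stock rack: plywood base 125 x 165 x 10 mm with V notches at y = +48 and -48 mm; tubes lie along x, axis at z = 50.5 mm. The V rests stand at x = +45 and -45 mm, 14 mm thick; the middle is free for fingers. Origin: centre of the underside.
- wrench: Bystander: steel wrench 180 mm long lying on the bench beyond the work.
- oil: Bystander: grey oil bottle 54 mm across, 130 mm tall, beyond the work. Origin: centre of the underside.
- casting: Bystander: finned cylinder casting 85 mm square at the foot, 90 mm tall, beyond the work. Origin: centre of the underside.
Mind the look-alikes: they are no part of the job. Leave any blue or purple look-alike of the tube_short alone.

How it is judged (in metres and radians):
On the way, in this order (a step that is already met when the one before it is completed fails the run):
1. the loose long tube lies in the cradle beside the first, released (x of tube_b in the frame of cradle between -0.02 and 0.02 m and y of tube_b in the frame of cradle between -0.0075 and 0.0045 m and z of tube_b in the frame of cradle between 0.0513 and 0.0593 m and angle between the x axis of each of tube_b, tube_a and the x axis of cradle, either way round below 0.08 rad and x of tube_a in the frame of cradle between -0.02 and 0.02 m and y of tube_a in the frame of cradle between 0.039 and 0.051 m and z of tube_a in the frame of cradle between 0.0464 and 0.0544 m and contact force between the fingers and tube_b below 0.3 N and linear speed of tube_b below 0.02 m/s), for 0.2 s.
2. the chock is home: pin in the hole, underside flat on the strip, upright face to the tubes (x of tube_b in the frame of cradle between -0.02 and 0.02 m and y of tube_b in the frame of cradle between -0.0075 and 0.0045 m and z of tube_b in the frame of cradle between 0.0513 and 0.0593 m and angle between the x axis of each of tube_b, tube_a and the x axis of cradle, either way round below 0.08 rad and x of tube_a in the frame of cradle between -0.02 and 0.02 m and y of tube_a in the frame of cradle between 0.039 and 0.051 m and z of tube_a in the frame of cradle between 0.0464 and 0.0544 m and z of chock in the frame of cradle between 0.0215 and 0.0268 m and y of chock in the frame of cradle between -0.0457 and -0.0357 m and x of chock in the frame of cradle between -0.032 and 0.032 m and angle between chock's own z axis and vertical below 0.06 rad and angle between the x axis of chock and the x axis of cradle, either way round below 0.12 rad and y of chock_front in the frame of cradle above -0.035 m and linear speed of chock below 0.02 m/s), for 0.2 s.
3. the short tube lies in the valley on top, released (x of tube_short in the frame of cradle between -0.025 and 0.025 m and y of tube_short in the frame of cradle between 0.0195 and 0.0315 m and z of tube_short in the frame of cradle between 0.088 and 0.096 m and angle between the x axis of tube_short and the x axis of cradle, either way round below 0.08 rad and z of chock in the frame of cradle between 0.0215 and 0.0268 m and y of chock in the frame of cradle between -0.0457 and -0.0357 m and x of chock in the frame of cradle between -0.032 and 0.032 m and angle between chock's own z axis and vertical below 0.06 rad and angle between the x axis of chock and the x axis of cradle, either way round below 0.12 rad and y of chock_front in the frame of cradle above -0.035 m and contact force between the fingers and tube_short below 0.3 N and linear speed of tube_short below 0.02 m/s), for 0.2 s.
At the end, for the whole second after the job is handed in: Long tubes side by side in the cradle (6 mm across, 4 mm in height, 20 mm lengthwise); chock pinned, underside within 2.5 mm of the strip, upright, front to the tubes; short tube in the valley on top (6, 4, 25 mm); tubes parallel to 0.08 rad; all still and released (all of step 1 and all of step 3 and contact force between the fingers and tube_a below 0.3 N and linear speed of each of tube_a, chock below 0.02 m/s and contact force between the fingers and chock below 0.3 N); the robot touches nothing.
It fails at once if the wrench, oil bottle or casting is pushed more than 3 cm (distance of any of wrench, oil, casting from where it was at the start of the episode above 0.03 m).
It fails at once if the loose long tube is let go in the air and falls more than about 3 cm, or is flung (linear speed of tube_b above 0.8 m/s and contact force between each of the fingers, anything else and tube_b below 0.05 N).
It fails at once if the short tube is let go in the air and falls more than about 3 cm, or is flung (linear speed of tube_short above 0.8 m/s and contact force between each of the fingers, anything else and tube_short below 0.05 N).
It fails at once if the chock is let go in the air and falls more than about 3 cm, or is flung (linear speed of chock above 0.8 m/s and contact force between each of the fingers, anything else and chock below 0.05 N).
It also fails if it takes over 72 s, if anything falls off the work surface, if the arm or the gripper's body presses on something with over 40 N, if the wrist force passes 120 N, or if a joint passes its speed limit or range.

## Working session

There is one attempt and no reset: what is moved stays moved. The work goes in short steps, Python scripts to look and compute and a shell command to move; the robot and the scene stay as the last step left them, time stands still between calls to the robot, and variables do not carry over. Pictures are saved under pics/ and viewed, at most 14 in all, crops included, and the job is handed in when it is done.

```bash
mkdir -p pics; cat > h.py <<'E'
import numpy as np, cv2, pickle
from plant import ctrl
def grab(n,save=None):
    f=ctrl.grab_frame(n)
    if save: cv2.imwrite('pics/'+save+'.png',f['img']); pickle.dump(f,open(save+'.pkl','wb'))
    return f
def pts(f):
    d=f['depth'].astype(float); v,u=np.mgrid[0:480,0:640]
    c=np.stack([(u-f['cx'])/f['fx']*d,(v-f['cy'])/f['fy']*d,d],-1)
    return (c-np.array(f['t']))@np.array(f['R'])
E
python3 - <<'E'
from h import *
for n in('scene','top'):
    f=grab(n,n); print(n,f['fx'],f['cx'],np.round(f['R'],3).tolist(),np.round(f['t'],3))
o=ctrl.get_obs(); print({k:np.round(v,3) for k,v in o.items()})
E
```

```text
scene 576.8385847443126 317.7153537127987 [[0.472, 0.881, 0.004], [0.611, -0.324, -0.723], [-0.635, 0.344, -0.691]] [-0.269 -0.3    1.556]
top 573.1567024447968 315.46542015602137 [[-0.01, -1.0, 0.005], [-0.983, 0.009, -0.182], [0.182, -0.006, -0.983]] [0.003 0.565 1.074]
{'time': np.float64(0.1), 'q': array([ 5.8476e+01,  1.5876e+01, -1.5900e+00,  7.2650e+01,  1.0000e-03,
        8.4073e+01]), 'qd': array([ 0.053, -0.077,  0.175, -0.029,  0.028,  0.062]), 'joint_efforts': array([ 0.0000e+00, -4.4671e+01,  2.9613e+01,  8.0000e-03, -0.0000e+00,
        0.0000e+00]), 'eef_pos': array([0.27 , 0.563, 0.23 ]), 'ee_rot': array([[-0.902,  0.432, -0.001],
       [ 0.432,  0.902, -0.002],
       [ 0.   , -0.002, -1.   ]]), 'contact_force': array([ 0.987, -0.088,  0.206]), 'ft_torque': array([-0.048,  0.012, -0.012]), 'gripper_force': np.float64(0.0), 'width': np.float64(1.003)}
```

View pics/top.png

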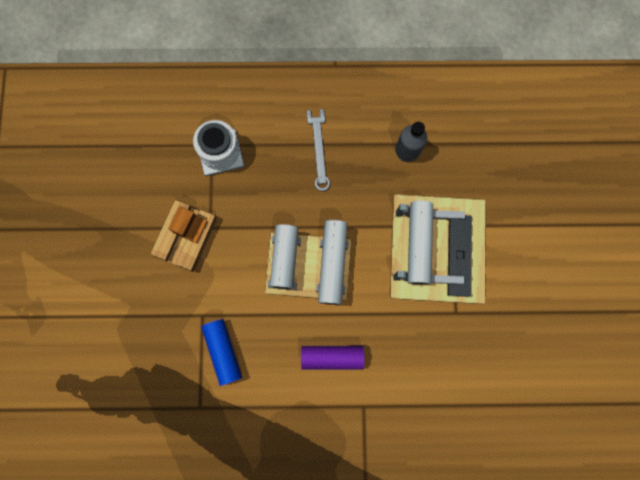

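View pics/scene.png

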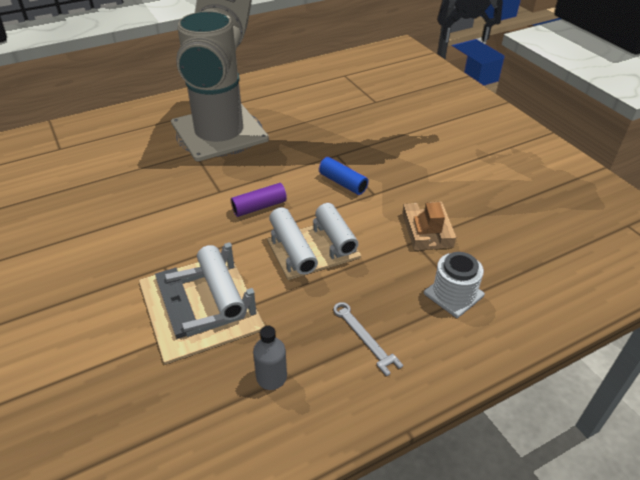

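The top view shows the rack with tube_short at (284,256) and tube_b at (332,262), and the chock on its stand at (183,234). The cradle is at (440,250), with tube_a at (420,242). The dark strip is at (460,256) and a darker square, probably the hole, at about (460,254). In the scene view tube_b is at (292,240), tube_short at (336,230), the chock at (432,218) and the cradle at (200,310).

```bash
cat > m.py <<'E'
from h import *
from scipy.optimize import least_squares
F={n:pickle.load(open(n+'.pkl','rb')) for n in('top','scene')}
P={n:pts(f) for n,f in F.items()}
def axis(p,z0,half):
    # cylinder r=23 to points: y=a+b(x-xm), z=c+d(x-xm)
    xm=(p[:,0].max()+p[:,0].min())/2
    def r(s): 
        y=p[:,1]-s[0]-s[1]*(p[:,0]-xm); z=p[:,2]-s[2]-s[3]*(p[:,0]-xm)
        return np.hypot(y/np.hypot(1,s[1]),z)-.023
    s=least_squares(r,[p[:,1].mean(),0,z0,0],loss='soft_l1',f_scale=.002)
    a=np.array([1,s.x[1],0]);a/=np.linalg.norm(a); q=p-[xm,s.x[0],0]; l=q@a
    lo,hi=np.percentile(l,[.5,99.5]); mid=np.array([xm,s.x[0],s.x[2]])+a*(lo+hi)/2
    print(len(p),'mid',np.round(mid*1e3,1),'yaw',np.round(np.degrees(np.arctan(s.x[1])),2),'slope',np.round(s.x[3],3),'len',round((hi-lo)*1e3,1),'rms',np.round(np.std(r(s.x))*1e3,2))
    return mid
def top2w(u,v,z):
    f=F['top'];R=np.array(f['R']);c=-R.T@f['t'];d=R.T@[(u-f['cx'])/f['fx'],(v-f['cy'])/f['fy'],1];return c+d*(z-c[2])/d[2]
if __name__=='__main__':
    B={'b':(332,262,.0505),'short':(284,256,.0505),'a':(420,242,.0504)}
    for k,(u,v,z) in B.items():
        g=top2w(u,v,z)
        for n in P:
            p=P[n].reshape(-1,3); p=p[np.isfinite(p).all(1)]
            L=.1
            m=(abs(p[:,0]-g[0])<L)&(abs(p[:,1]-g[1])<.03)&(p[:,2]>.052)&(p[:,2]<.078)
            print(k,n); axis(p[m],z,0)
    p=P['top']; img=F['top']['img']
    for nm,(u0,v0,u1,v1) in {'rack':(255,210,360,312),'cradle':(380,185,495,310),'stand':(145,195,220,275)}.items():
        z=p[v0:v1,u0:u1,2]; print(nm,np.histogram(z,bins=np.arange(-.005,.1,.005))[0])
E
python3 m.py
python3 - <<'E'
from m import *
i=F['top']['img']
c=[cv2.resize(i[190:305,385:495],(400,418),interpolation=cv2.INTER_CUBIC),cv2.resize(i[190:280,140:226],(399,418),interpolation=cv2.INTER_CUBIC)]
cv2.imwrite('pics/crop1.png',np.hstack(c))
E
```

```text
b top
1910 mid [520.  -35.6  50.2] yaw -5.22 slope 0.002 len 159.2 rms 1.9
b scene
1342 mid [525.2 -34.5  49.9] yaw -5.58 slope -0.01 len 160.9 rms 2.85
short top
1436 mid [531.8  59.7  50.3] yaw -5.28 slope -0.002 len 119.4 rms 2.0
short scene
988 mid [536.3  60.9  49.8] yaw -5.58 slope -0.02 len 121.4 rms 3.02
a top
1922 mid [ 557.3 -208.2   50. ] yaw -3.84 slope 0.001 len 159.2 rms 2.37
a scene
1687 mid [ 561.5 -206.7   49.8] yaw -3.66 slope -0.005 len 161.6 rms 3.2
rack [2455 2413 1074 1024   24    6   11   32  113   40   31   74  250  441
  961 1459  191    0    0    0]
cradle [2470 2166 2730 2444  195 1085  548  289  138   25   44   93  160  300
  625  834   87    1    0    0]
stand [1518 1639  230  195   63   71  662  739  104   75   95   52   27   16
   26  155  266    6    0    0]
```

View pics/crop1.png

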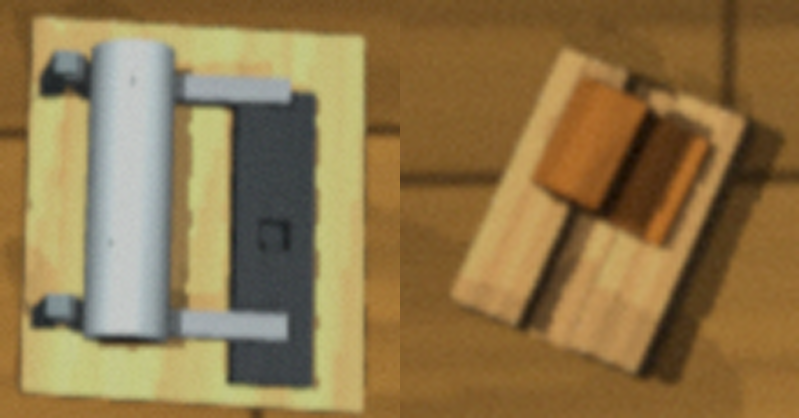

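The crop shows the hole at top-image pixel (460,254.5). The chock's flat top is at about (182,221), with its buttress to the right, so its front already faces +y world; its yaw is about -23°. Next I'll take wrist views.

```bash
python3 -m handwheel '[[19,-41,9,0,0,2.5,-1],[38,-82,18,0,0,5,-1],[57,-123,27,0,0,7.5,-1],[76,-164,36,0,0,10,-1],[95,-205,45,0,0,12.5,-1],[114,-246,54,0,0,15,-1],[132,-287,62,0,0,18,-1],[150,-325,70,0,0,20,-1]]' 40
python3 - <<'E'
from h import *
f=grab('wrist','w1'); print(f['fx'],np.round(f['R'],3).tolist(), -np.array(f['R']).T@f['t'])
E
python3 -m handwheel '[[4,-28,4,0,0,0,-1],[7,-56,8,0,0,0,-1],[10,-84,12,0,0,0,-1],[13,-112,16,0,0,0,-1],[16,-140,20,0,0,0,-1],[20,-170,25,0,0,0,-1],[20,-200,30,0,0,0,-1],[20,-230,30,0,0,0,-1]]'
python3 - <<'E'
from h import *
f=grab('wrist','w2'); 
a=pickle.load(open('w1.pkl','rb'));cv2.imwrite('pics/w12.png',np.hstack([cv2.resize(g['img'],(400,300)) for g in(a,f)]))
E
```

```text
time: 0.9
eef_pos: [0.4201, 0.2367, 0.3013]
ee_rot: [[-0.995, 0.096, -0.0], [0.096, 0.995, -0.0], [0.0, -0.0, -1.0]]
contact_force: [0.2, -0.3, -0.1]
width: 1.0
gripper_force: 0.0
334.8344641294001 [[0.096, 0.995, 0.0], [0.961, -0.093, 0.262], [0.261, -0.025, -0.965]] [0.35428254 0.24283689 0.44395431]
time: 1.75
eef_pos: [0.4401, 0.0075, 0.3316]
ee_rot: [[-0.995, 0.098, 0.001], [0.098, 0.995, -0.0], [-0.001, -0.0, -1.0]]
contact_force: [0.4, -0.4, 0.5]
width: 1.0
gripper_force: 0.0
```

View pics/w12.png

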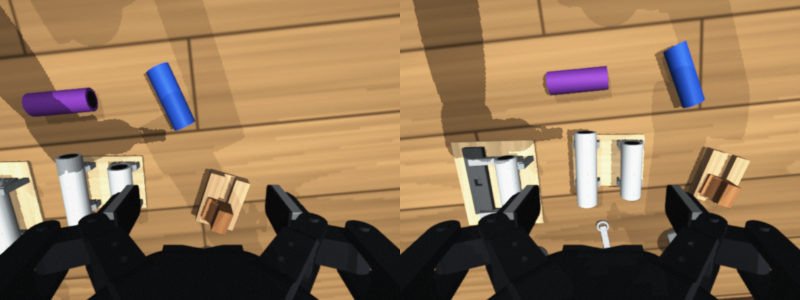

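The wrist views show tube_b at full-size pixel (935-800→ about 298,275), tube_short at (368,272), and the chock at (345,335) in the first view. All are measurable.

```bash
cat > m2.py <<'E'
from m import *
for n in('w1','w2'): F[n]=pickle.load(open(n+'.pkl','rb')); P[n]=pts(F[n])
G={'b':(.522,-.035,.0505),'short':(.534,.06,.0505),'a':(.559,-.2075,.0504)}
for k,g in G.items():
    for n in P:
        p=P[n].reshape(-1,3); m=(abs(p[:,0]-g[0])<.1)&(abs(p[:,1]-g[1])<.03)&(p[:,2]>.052)&(p[:,2]<.078)
        if m.sum()>300: print(k,n,end=' '); axis(p[m],g[2],0)
# chock & stand : orange top mask z 68..82 
for n in('top','scene','w1'):
    p=P[n]; m=(p[...,2]>.070)&(p[...,2]<.085)&(abs(p[...,0]-.57)<.12)&(abs(p[...,1]-.24)<.09)
    q=p[m]; 
    if len(q)<30: print(n,len(q));continue
    r=cv2.minAreaRect((q[:,:2]*1e3).astype(np.float32)); print('chock top',n,len(q),'zmed',np.median(q[:,2])*1e3,np.round(r[0],1),np.round(r[1],1),round(r[2],1))
    m=(p[...,2]>.022)&(p[...,2]<.085)&(abs(p[...,0]-.57)<.12)&(abs(p[...,1]-.24)<.12)
    q=p[m]; r=cv2.minAreaRect((q[:,:2]*1e3).astype(np.float32)); print('stand',np.round(r[0],1),np.round(r[1],1),round(r[2],1))
# strip & hole
for n in('top','scene'):
    p=P[n]; im=F[n]['img'].astype(int)
    m=((im.max(-1)<75)&(im.max(-1)-im.min(-1)<25)&(p[...,2]>.012)&(p[...,2]<.032)&(abs(p[...,0]-.55)<.12)&(abs(p[...,1]+.27)<.09)).astype(np.uint8)
    m=cv2.morphologyEx(m,cv2.MORPH_OPEN,np.ones((3,3),np.uint8)); q=p[m>0]; print('strip',n,len(q),'z',np.round(np.percentile(q[:,2],[10,50,90])*1e3,1)); r=cv2.minAreaRect((q[:,:2]*1e3).astype(np.float32)); print(np.round(r[0],1),np.round(r[1],1),round(r[2],1))
    m=(p[...,2]>.004)&(p[...,2]<.016)&(abs(p[...,0]-.55)<.14)&(abs(p[...,1]+.25)<.13)&(im[...,2]>130)
    q=p[m];r=cv2.minAreaRect((q[:,:2]*1e3).astype(np.float32)); print('base',np.round(r[0],1),np.round(r[1],1),round(r[2],1))
print('hole top ray',top2w(459.8,254.6,.024)*1e3)
f=F['scene'];i=f['img'];c=i[255:350,135:265];cv2.imwrite('pics/c2.png',cv2.resize(c,None,fx=5,fy=5,interpolation=cv2.INTER_CUBIC))
E
python3 m2.py
```

```text
b top 1910 mid [520.  -35.6  50.2] yaw -5.22 slope 0.002 len 159.2 rms 1.9
b scene 1342 mid [525.2 -34.5  49.9] yaw -5.58 slope -0.01 len 160.9 rms 2.85
b w1 4027 mid [511.  -34.5  50. ] yaw -5.29 slope 0.003 len 138.7 rms 1.91
b w2 4031 mid [521.2 -35.4  50.1] yaw -5.21 slope 0.001 len 158.9 rms 1.32
short top 1436 mid [531.8  59.7  50.3] yaw -5.28 slope -0.002 len 119.4 rms 2.0
short scene 988 mid [536.3  60.9  49.8] yaw -5.58 slope -0.02 len 121.4 rms 3.02
short w1 1344 mid [499.4  63.1  50. ] yaw -5.38 slope 0.034 len 52.1 rms 2.79
short w2 3070 mid [533.1  60.   50.1] yaw -5.1 slope 0.002 len 119.2 rms 1.74
a top 1929 mid [ 557.3 -208.2   50. ] yaw -3.82 slope 0.002 len 159.2 rms 2.54
a scene 1694 mid [ 561.5 -206.7   49.8] yaw -3.6 slope -0.005 len 161.6 rms 3.33
a w1 1583 mid [ 559.4 -208.4   50.3] yaw -3.82 slope -0.006 len 143.2 rms 0.99
a w2 2245 mid [ 528.6 -205.9   49.9] yaw -4.02 slope 0.007 len 98.9 rms 2.05
chock top top 427 zmed 75.68161759534959 [601.8 257.5] [33.1 50.6] 63.4
stand [582.7 263.4] [ 89.4 120.2] 67.9
chock top scene 270 zmed 75.35853813735044 [605.6 258.5] [32.7 55.4] 65.5
stand [586.2 265.1] [ 90.4 126.2] 67.7
chock top w1 952 zmed 75.72286300991502 [602.8 258.4] [32.6 50.7] 65.8
stand [584.2 263.9] [ 88.2 121.4] 67.9
strip top 1456 z [20.4 23.5 26.5]
[ 536.9 -291.1] [ 43.4 160.9] 85.7
base [ 538.8 -249.9] [259.1 257.2] 90.0
strip scene 77 z [13.8 19.5 23.5]
[ 578.  -297.2] [19.5 97.6] 76.5
base [ 547.7 -251.5] [257.9 272.8] 89.5
hole top ray [ 537.85316361 -292.14667585   24.        ]
```

View pics/c2.png

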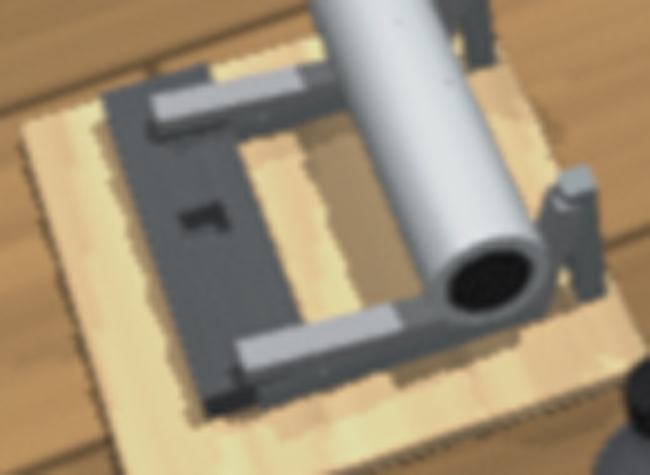

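The scene crop shows the strip with the hole at about (205,220) in the crop, i.e. scene pixel (176,299). The rests sit at either end. Next I'll get the cradle's centre along x from several features, and triangulate the hole.

```bash
python3 - <<'E'
from m import *
c=lambda x,y:(385+x/3.636,190+y/3.636)
print('base corners',[np.round(top2w(*c(x,y),.01)*1e3).tolist()[:2] for x,y in((33,18),(363,35),(362,410),(22,393))], np.mean([top2w(*c(x,y),.01) for x,y in((33,18),(363,35),(362,410),(22,393))],0)*1e3)
print('rests',top2w(*c(235,89),.034)*1e3,top2w(*c(235,325),.034)*1e3)
print('strip ends',top2w(*c(274,93),.024)*1e3,top2w(*c(270,383),.024)*1e3)
def ray(n,u,v,z):
    f=F[n];R=np.array(f['R']);o=-R.T@f['t'];d=R.T@[(u-f['cx'])/f['fx'],(v-f['cy'])/f['fy'],1];return o+d*(z-o[2])/d[2]
print('hole scene',ray('scene',135+205/5,255+220/5,.024)*1e3)
s=lambda x,y,z:ray('scene',135+x/5,255+y/5,z)*1e3
print('scene rests inner/outer ctr',s(225,95,.036),s(320,340,.036))
E
```

```text
base corners [[666.0, -167.0], [655.0, -354.0], [442.0, -340.0], [453.0, -153.0]] [ 554.04608927 -253.42621874   10.        ]
rests [ 618.25462923 -273.58795254   34.        ] [ 486.98998393 -266.69018773   34.        ]
strip ends [ 618.07427644 -297.75719922   24.        ] [ 456.23577639 -286.51673637   24.        ]
hole scene [ 541.64052761 -290.17431767   24.        ]
scene rests inner/outer ctr [ 494.39642758 -264.55970175   36.        ] [ 626.65993393 -273.05218953   36.        ]
```

The base corners and rests put the cradle origin near (555,-253) with yaw -3.85°. The strip itself is shifted along x, with the hole near (538,-292.5), which is cradle x of about -14 and within the allowed 22 mm. Next I'll go for tube_b.

```bash
python3 -m handwheel '[[14,-8,-36,0,0,0,-1],[28,-16,-72,0,0,0.4,-1],[42,-24,-108,0,0,0.4,-1],[56,-32,-144,0,0,0.4,-1],[70,-38,-180,0,0,0.4,-1],[81,-44,-211,0,0,0.4,-1],[81,-44,-211,0,0,0.4,-1],[81,-44,-211,0,0,0.4,-1]]'
python3 - <<'E'
from m import *
f=grab('wrist','w3');p=pts(f).reshape(-1,3)
m=(abs(p[:,0]-.521)<.1)&(abs(p[:,1]+.035)<.03)&(p[:,2]>.052)&(p[:,2]<.078);axis(p[m],.0505,0)
print(ctrl.get_obs()['eef_pos'])
E
```

```text
time: 2.6
eef_pos: [0.5201, -0.035, 0.1198]
ee_rot: [[-0.996, 0.091, -0.003], [0.091, 0.996, 0.001], [0.003, 0.0, -1.0]]
contact_force: [0.5, 0.1, 0.4]
width: 1.005
gripper_force: 0.0
17114 mid [521.7 -35.7  50.2] yaw -5.19 slope -0.001 len 157.9 rms 0.53
[ 0.52108438 -0.03510754  0.12110552]
```

```bash
python3 -m handwheel '[[0,-0.5,-30,0,0,0,-1],[0,-0.5,-60,0,0,0,-1],[0,-0.5,-80,0,0,0,-1],[0,-0.5,-89,0,0,0,-1],[0,-0.5,-89,0,0,0,-1],[0,-0.5,-89,0,0,0,0.6],[0,-0.5,-89,0,0,0,1],[0,-0.5,-89,0,0,0,1]]' 60
python3 -m handwheel '[[0,0,0,0,0,0,1],[0,0,0,0,0,0,1],[0,0,0,0,0,0,1],[0,0,0,0,0,0,1],[0,0,10,0,0,0,1],[0,0,25,0,0,0,1],[0,0,45,0,0,0,1],[0,0,70,0,0,0,1]]'
```

```text
time: 3.45
eef_pos: [0.5224, -0.0359, 0.0329]
ee_rot: [[-0.996, 0.091, 0.003], [0.091, 0.996, -0.0], [-0.003, 0.0, -1.0]]
contact_force: [-5.9, 2.0, 16.5]
width: 0.521
gripper_force: 60.4
time: 4.25
eef_pos: [0.519, -0.0355, 0.1009]
ee_rot: [[-0.996, 0.091, -0.004], [0.091, 0.996, 0.001], [0.004, 0.0, -1.0]]
contact_force: [-0.0, 0.6, -4.9]
width: 0.52
gripper_force: 62.0
```

```bash
python3 -m handwheel '[[0,-10,30,0,0,0,1],[5,-45,49,0,0,0.5,1],[11,-90,49,0,0,1,1],[18,-135,49,0,0,1.3,1],[25,-180,49,0,0,1.3,1],[32,-220,49,0,0,1.3,1],[32,-242,49,0,0,1.3,1],[32,-242,49,0,0,1.3,1]]'
python3 - <<'E'
from m import *
f=grab('wrist','w4');p=pts(f).reshape(-1,3)
e=ctrl.get_obs()['eef_pos'];print(e)
m=(abs(p[:,0]-e[0])<.1)&(abs(p[:,1]-e[1])<.023)&(p[:,2]>e[2]+.015)&(p[:,2]<e[2]+.05)&((abs(p[:,0]-e[0])>.03));axis(p[m],e[2]+.02,0)
m=(abs(p[:,0]-.558)<.1)&(abs(p[:,1]+.206)<.028)&(p[:,2]>.052)&(p[:,2]<.078);print('a');axis(p[m],.0505,0)
cv2.imwrite('pics/w4.png',f['img'])
E
```

```text
time: 5.05
eef_pos: [0.5526, -0.2813, 0.15]
ee_rot: [[-0.997, 0.072, -0.001], [0.072, 0.997, -0.001], [0.0, -0.001, -1.0]]
contact_force: [0.2, 0.5, -4.4]
width: 0.521
gripper_force: 62.7
[ 0.55219276 -0.27905137  0.14970795]
19754 mid [ 497.7 -277.3  167. ] yaw -4.14 slope -0.004 len 49.4 rms 0.53
a
11794 mid [ 554.8 -207.5   50.2] yaw -3.26 slope 0.0 len 149.0 rms 1.46
```

View pics/w4.png

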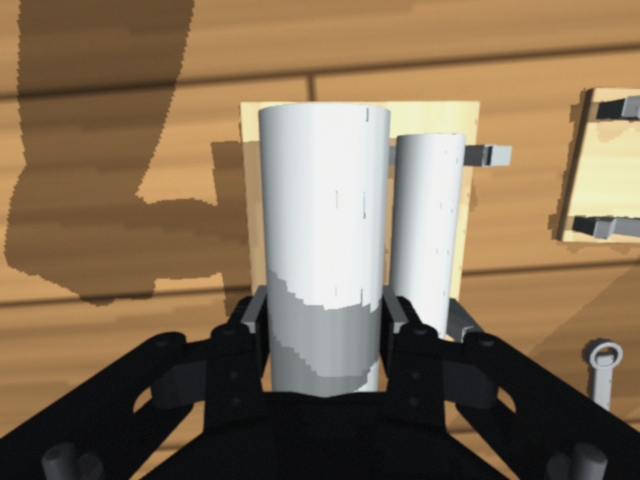

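The picture shows tube_b held level above the cradle at (325,200), with tube_a to its right at (430,230) and no overlap. Lowering it now.

```bash
python3 -m handwheel '[[0,0.5,-30,0,0,0,1],[0,1,-60,0,0,0,1],[0,1,-85,0,0,0,1],[0,1,-100,0,0,0,1],[0,1,-105,0,0,0,1],[0,1,-107,0,0,0,1],[0,1,-107,0,0,0,1],[0,1,-107,0,0,0,1]]'
python3 -m handwheel '[[0,0,-1,0,0,0,1],[0,0,-2,0,0,0,1],[0,0,-2,0,0,0,1],[0,0,-2,0,0,0,1],[0,0,-2,0,0,0,1],[0,0,-2,0,0,0,1],[0,0,-2,0,0,0,1],[0,0,-2,0,0,0,1]]'
```

```text
time: 5.9
eef_pos: [0.5543, -0.2775, 0.0449]
ee_rot: [[-0.998, 0.068, 0.002], [0.068, 0.998, -0.001], [-0.003, -0.001, -1.0]]
contact_force: [0.0, 1.0, -4.2]
width: 0.516
gripper_force: 62.7
time: 6.7
eef_pos: [0.553, -0.2769, 0.0413]
ee_rot: [[-0.998, 0.068, -0.0], [0.068, 0.998, 0.0], [0.0, 0.0, -1.0]]
contact_force: [-0.0, -0.2, -4.3]
width: 0.52
gripper_force: 62.7
```

```bash
python3 -m handwheel '[[0,0,-1,0,0,0,1],[0,0,-1.5,0,0,0,1],[0,0,-1.5,0,0,0,1],[0,0,-2,0,0,0,1],[0,0,-2,0,0,0,1],[0,0,-2,0,0,0,1],[0,0,-2,0,0,0,1],[0,0,-2,0,0,0,1]]'
```

```text
time: 7.5
eef_pos: [0.5532, -0.277, 0.0402]
ee_rot: [[-0.998, 0.068, 0.001], [0.068, 0.998, -0.0], [-0.001, -0.0, -1.0]]
contact_force: [-3.4, 1.7, 5.5]
width: 0.523
gripper_force: 63.4
```

```bash
python3 -m handwheel '[[0,0,0,0,0,0,-0.1],[0,0,0,0,0,0,-0.15],[0,0,0,0,0,0,-0.2],[0,0,0,0,0,0,-0.25],[0,0,0,0,0,0,-0.25],[0,0,0,0,0,0,-0.25],[0,0,4,0,0,0,-0.25],[0,0,10,0,0,0,-0.25]]'
python3 -m handwheel '[[0,0,8,0,0,0,-0.25],[0,0,18,0,0,0,-0.25],[0,0,32,0,0,0,-0.25],[0,0,50,0,0,0,-0.25],[0,0,80,0,0,0,-0.25],[0,0,120,0,0,0,-0.25],[0,0,120,0,0,0,-0.25],[0,0,120,0,0,0,-0.25]]'
python3 - <<'E'
from m import *
f=grab('wrist','w5');p=pts(f).reshape(-1,3)
for y in(-.207,-.253):
    m=(abs(p[:,0]-.554)<.1)&(abs(p[:,1]-y)<.022)&(p[:,2]>.06)&(p[:,2]<.085);axis(p[m],.0505,0)
cv2.imwrite('pics/w5.png',f['img'])
E
```

```text
time: 8.3
eef_pos: [0.5527, -0.2766, 0.0492]
ee_rot: [[-0.998, 0.068, -0.001], [0.068, 0.998, 0.001], [0.001, 0.0, -1.0]]
contact_force: [-0.3, 0.1, 0.1]
width: 0.622
gripper_force: 0.2
time: 9.1
eef_pos: [0.5544, -0.2777, 0.1722]
ee_rot: [[-0.998, 0.068, 0.004], [0.068, 0.998, -0.003], [-0.004, -0.002, -1.0]]
contact_force: [0.3, 0.2, -0.3]
width: 0.622
gripper_force: 0.0
8624 mid [ 547.4 -207.5   50.1] yaw -3.86 slope -0.001 len 134.6 rms 0.75
11211 mid [ 554.2 -253.8   54.9] yaw -3.99 slope -0.001 len 158.0 rms 0.58
```

View pics/w5.png

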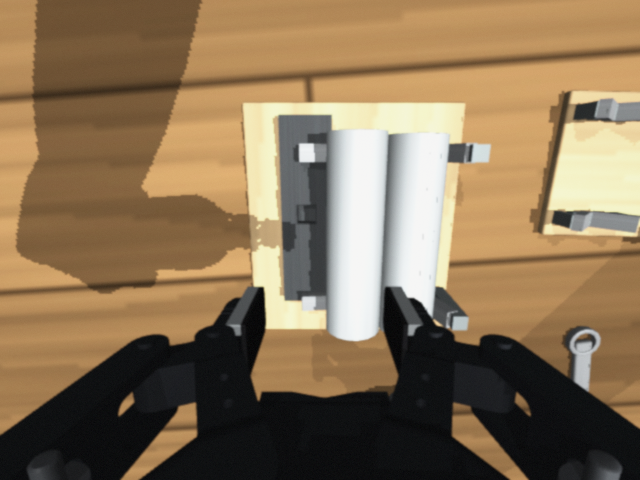

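tube_b lies snug beside tube_a at pixel (358,230), and the hole shows in the strip at about (307,213). Measuring the hole from this view.

```bash
python3 - <<'E'
from m import *
f=pickle.load(open('w5.pkl','rb'));R=np.array(f['R']);o=-R.T@f['t']
def ray(u,v,z=.024):
    d=R.T@[(u-f['cx'])/f['fx'],(v-f['cy'])/f['fy'],1];return np.round((o+d*(z-o[2])/d[2])*1e3,1)
g=f['img'].max(-1).astype(int)
print(g[200:228:2,282:334:2])
m=((g<38)[200:230,290:320]).astype(np.uint8)
n,l,s,c=cv2.connectedComponentsWithStats(m)
for k in range(1,n):
    if s[k,4]>15: print(s[k]+[290,200,0,0,0],c[k]+[290,200],ray(*(c[k]+[290,200])))
p=pts(f); print('strip z',np.median(p[170:195,290:300,2]))
for v in(180,240): print('strip left edge/right',v,[ray(u,v) for u in(280.5,327)])
print('pixel mm',ray(307,213),ray(308,214))
cv2.imwrite('pics/w5c.png',cv2.resize(f['img'][190:240,270:340],None,fx=8,fy=8,interpolation=cv2.INTER_CUBIC))
E
```

```text
[[108 107 105 104 105 108 105 107 106 110 109 110 107 105  70  62  60  63
   63  62  63  61  77 113 141 164]
 [110 108 106 105 105 107 103 107 105 110 108 109 108 105  83  60  61  63
   64  63  64  63  76 113 141 163]
 [109 108 107 104 105 108 101  98  94  96  95  90  87  87  70  57  53  58
   64  62  64  65  78 115 143 164]
 [109 108 106 105 106 107 101  84  74  89  89  57  53  51  51  48  49  56
   64  63  61  66  80 115 143 164]
 [108 107 107 105 102 105 102  84  71  93  91  60  55  55  57  55  53  56
   64  64  61  64  82 117 143 164]
 [110 107 105 105 102 107 103  83  75  93  99  71  62  60  65  60  62  57
   64  63  64  66  84 115 143 163]
 [110 105 106 105 104 106 103  82  73  98 107  83  63  61  63  60  62  56
   63  65  62  64  85 116 144 165]
 [113 105 106 103 103 106 103  81  75  92 107  86  60  61  64  64  61  58
   64  62  60  65  85 115 145 167]
 [117 106 106 104 104 106 104  88  75  90 105  86  62  62  63  62  60  56
   64  62  63  65  85 116 145 167]
 [117 106 103 103 103 105 101  92  75  91 103  85  62  61  63  62  63  56
   63  62  64  64  84 117 145 167]
 [113 104 103 103  99 106 104  89  63  76  86  72  52  53  57  57  58  57
   64  62  63  65  83 116 147 169]
 [ 97  69  72  69  84 104 102  90  50  44  47  44  46  45  37  40  41  53
   64  63  63  64  83 118 146 169]
 [ 99  62  62  60  64  71  72  93  86  89  88  87  85  82  55  54  51  59
   63  64  63  67  85 117 146 170]
 [100  63  60  61  61  61  66 101 104 108 106 105 106 102  67  63  58  64
   64  63  63  63  84 117 146 170]]
strip z 0.024089185501570035
strip left edge/right 180 [array([ 508.5, -312.4,   24. ]), array([ 511.2, -272.8,   24. ])]
strip left edge/right 240 [array([ 561.3, -317.9,   24. ]), array([ 564.2, -276.3,   24. ])]
pixel mm [ 538.5 -292.2   24. ] [ 539.5 -291.4   24. ]
```

View pics/w5c.png

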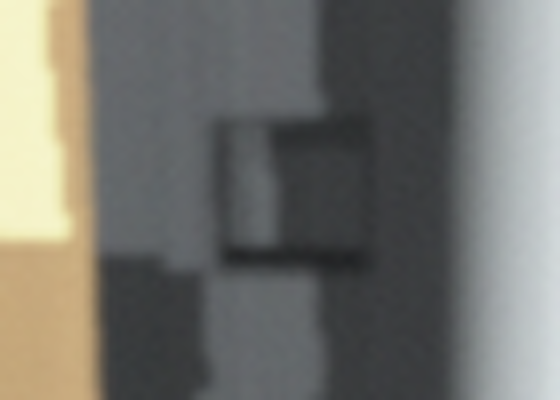

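The crop shows the whole hole, with crop edges u 215–372 and v 120–268, so its centre is about (539.5,-292.4) mm. On to the chock, turning the tool +69°.

```bash
python3 -m handwheel '[[4,42,10,0,0,6,-1],[8,84,20,0,0,12,-1],[12,126,30,0,0,18,-1],[16,168,40,0,0,24,-1],[20,210,46,0,0,30,-1],[24,252,46,0,0,36,-1],[28,294,46,0,0,42,-1],[32,336,46,0,0,48,-1]]'
python3 -m handwheel '[[4,40,0,0,0,5,-1],[8,80,0,0,0,10,-1],[12,120,0,0,0,15,-1],[15,160,0,0,0,20,-1],[17,190,0,0,0,21,-1],[17,199,0,0,0,21,-1],[17,199,0,0,0,21,-1],[17,199,0,0,0,21,-1]]'
cat > ch.py <<'E'
from m import *
import sys
f=grab('wrist',sys.argv[1]);p=pts(f)
print(ctrl.get_obs()['eef_pos'])
m=(p[...,2]>.072)&(p[...,2]<.080)&(abs(p[...,0]-.60)<.06)&(abs(p[...,1]-.258)<.06)
n,l,s,c=cv2.connectedComponentsWithStats(m.astype(np.uint8)); k=1+s[1:,4].argmax(); q=p[l==k]
r=cv2.minAreaRect((q[:,:2]*1e3).astype(np.float32)); print('z',np.median(q[:,2]),s[k],np.round(r[0],1),np.round(r[1],1),round(r[2],2))
E
python3 ch.py w6
```

```text
time: 9.95
eef_pos: [0.5838, 0.0609, 0.2138]
ee_rot: [[-0.715, -0.699, -0.003], [-0.699, 0.715, 0.0], [0.002, 0.002, -1.0]]
contact_force: [1.1, 0.0, -1.3]
width: 1.0
gripper_force: 0.0
time: 10.75
eef_pos: [0.6014, 0.2571, 0.2143]
ee_rot: [[-0.422, -0.907, -0.002], [-0.907, 0.422, -0.001], [0.002, 0.001, -1.0]]
contact_force: [0.0, 0.3, -0.1]
width: 1.001
gripper_force: 0.0
[0.60163675 0.25674475 0.21465109]
z 0.07599527456438354 [ 294  216   59   37 2081] [602.8 258.1] [32.2 50.1] 65.41
```

View pics/w6.png

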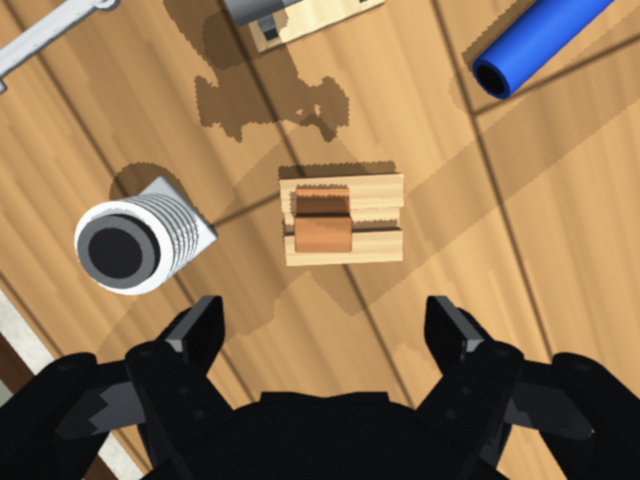

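The chock sits on its stand at (322,235) in the picture, with its block top at (602.8,258.1) mm, z 76 and yaw -24.6°. The casting is clear of the fingers. I'll grip it high by its ends.

```bash
python3 -m handwheel '[[1,1,-40,0,0,0.4,-0.6],[1,1,-80,0,0,0.4,-0.6],[1,1,-115,0,0,0.4,-0.6],[1,1,-140,0,0,0.4,-0.6],[1,1,-158,0,0,0.4,-0.6],[1,1,-168,0,0,0.4,-0.6],[1,1,-168,0,0,0.4,-0.6],[1,1,-168,0,0,0.4,-0.6]]'
python3 -m handwheel '[[0,0,0,0,0,0,0],[0,0,0,0,0,0,0.5],[0,0,0,0,0,0,1],[0,0,0,0,0,0,1],[0,0,0,0,0,0,1],[0,0,0,0,0,0,1],[0,0,6,0,0,0,1],[0,0,14,0,0,0,1]]' 70
```

```text
time: 11.6
eef_pos: [0.6038, 0.2586, 0.0482]
ee_rot: [[-0.416, -0.91, 0.001], [-0.91, 0.416, 0.0], [-0.001, -0.001, -1.0]]
contact_force: [0.4, 0.2, -0.1]
width: 0.797
gripper_force: 0.0
time: 12.4
eef_pos: [0.6016, 0.2588, 0.0605]
ee_rot: [[-0.415, -0.91, -0.003], [-0.91, 0.415, -0.001], [0.002, 0.002, -1.0]]
contact_force: [-0.4, 0.9, -3.0]
width: 0.573
gripper_force: 73.6
```

```bash
python3 -m handwheel '[[0,0,35,0,0,0,1],[0,-15,75,0,0,0,1],[-4,-55,95,0,0,2,1],[-9,-98,95,0,0,5,1],[-14,-142,95,0,0,8,1],[-19,-186,95,0,0,11,1],[-24,-230,95,0,0,14,1],[-29,-274,95,0,0,17,1]]'
python3 -m handwheel '[[-5,-44,0,0,0,2,1],[-10,-88,0,0,0,3.7,1],[-15,-132,0,0,0,3.7,1],[-20,-176,0,0,0,3.7,1],[-25,-220,0,0,0,3.7,1],[-30,-260,0,0,0,3.7,1],[-34.5,-277.5,0,0,0,3.7,1],[-34.5,-277.5,0,0,0,3.7,1]]'
cat > ck.py <<'E'
from m import *
import sys
f=grab('wrist',sys.argv[1]);p=pts(f); o=ctrl.get_obs(); e=o['eef_pos'];print(np.round(e*1e3,1),np.round(o['ee_rot'][:,1],4),np.round(o['contact_force'],1))
# block top: plane ~ e+29 mm
d=p-e
m=(abs(d[...,0])<.06)&(abs(d[...,1])<.06)&(d[...,2]>.022)&(d[...,2]<.035)&(f['img'][...,2].astype(int)-f['img'][...,0]>40)
n,l,s,c=cv2.connectedComponentsWithStats(m.astype(np.uint8)); k=1+s[1:,4].argmax(); q=p[l==k]
r=cv2.minAreaRect((q[:,:2]*1e3).astype(np.float32)); print('top z rel',np.median(q[:,2]-e[2])*1e3,s[k],'ctr-tcp',np.round(np.array(r[0])-e[:2]*1e3,1),np.round(r[1],1),round(r[2],2))
A=np.c_[q[:,:2]-q[:,:2].mean(0),np.ones(len(q))];print('slopes',np.linalg.lstsq(A,q[:,2],rcond=None)[0][:2])
E
python3 ck.py w7
```

```text
time: 13.2
eef_pos: [0.5729, -0.0163, 0.1562]
ee_rot: [[-0.128, -0.992, -0.001], [-0.992, 0.128, 0.0], [-0.0, 0.001, -1.0]]
contact_force: [1.5, 0.3, -2.6]
width: 0.566
gripper_force: 73.7
time: 14.0
eef_pos: [0.5386, -0.2945, 0.1561]
ee_rot: [[-0.07, -0.998, -0.001], [-0.998, 0.07, 0.0], [-0.0, 0.001, -1.0]]
contact_force: [-0.6, -0.2, -2.9]
width: 0.574
gripper_force: 73.6
[ 538.8 -292.6  155.9] [-9.977e-01  6.800e-02  9.000e-04] [-0.1 -0.1 -2.3]
top z rel 26.712636772044885 [ 259  286  131   76 9367] ctr-tcp [ 0.3 -4.2] [32.2 50.2] 85.58
slopes [-0.00287292  0.01001465]
```

View pics/w7.png

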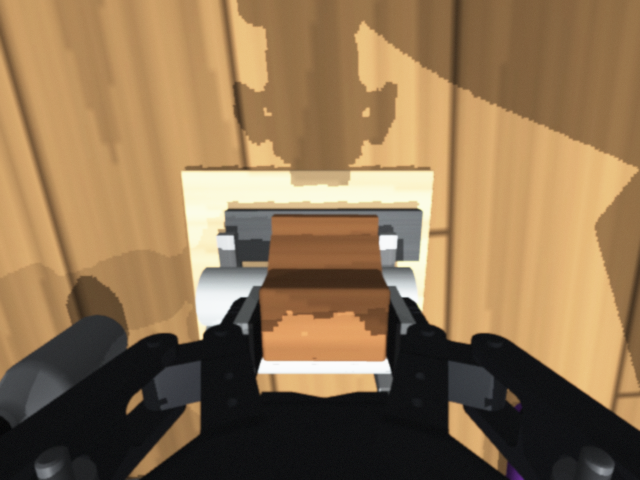

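The picture shows the chock held level above the strip at (325,320), buttress away from the tubes and front towards them. I'll measure again now that the arm has settled.

```bash
python3 ck.py w8; python3 ck.py w8; python3 ck.py w8
```

```text
[ 539.  -291.5  155.9] [-0.9978  0.0666  0.0011] [-0.8 -0.2 -4. ]
top z rel 26.61439543598265 [ 259  287  131   75 9363] ctr-tcp [ 0.3 -3.6] [32.1 50.3] 85.67
slopes [-0.00324537  0.01196498]
[ 539.1 -291.   155.9] [-0.9979  0.0655  0.0011] [ 0.4  0.3 -2.4]
top z rel 26.5927307264658 [ 259  286  131   76 9364] ctr-tcp [ 0.4 -3. ] [32.1 50.1] 85.85
slopes [-0.00336363  0.01092326]
[ 539.4 -290.7  156. ] [-9.979e-01  6.480e-02  9.000e-04] [ 0.4 -0.2 -2.5]
top z rel 26.537735405871565 [ 259  287  131   75 9370] ctr-tcp [ 0.3 -2.7] [32.2 50.4] 85.39
slopes [-0.00253124  0.01161354]
```

```bash
python3 -m handwheel '[[0,0.5,-35,0,0,0,1],[0,0.5,-65,0,0,0,1],[0,0.5,-85,0,0,0,1],[0,0.5,-94,0,0,0,1],[0,0.5,-98,0,0,0,1],[0,0.5,-98,0,0,0,1],[0,0.5,-98,0,0,0,1],[0,0.5,-98,0,0,0,1]]'; python3 ck.py w9; python3 ck.py w9; python3 ck.py w9
```

```text
time: 15.0
eef_pos: [0.5404, -0.2921, 0.0595]
ee_rot: [[-0.066, -0.998, 0.002], [-0.998, 0.066, -0.001], [0.001, -0.002, -1.0]]
contact_force: [-0.7, -0.0, -3.0]
width: 0.569
gripper_force: 73.7
[ 540.3 -292.1   59.4] [-0.9978  0.0661 -0.0017] [ 0.4 -0.2 -3.1]
top z rel 26.703129868352576 [ 259  287  131   75 9398] ctr-tcp [ 0.5 -2.2] [32.8 50.1] 86.43
slopes [0.00017626 0.00722769]
[ 540.2 -292.1   59.3] [-0.9978  0.0662 -0.0015] [ 0.   0.8 -1.6]
top z rel 26.76871902170648 [ 259  287  131   75 9421] ctr-tcp [ 0.6 -2.1] [33.  50.1] 86.44
slopes [-0.00083131  0.00822971]
[ 540.  -292.1   59.1] [-0.9978  0.0663 -0.0012] [ 0.1 -0.4 -2.4]
top z rel 26.790927353790337 [ 259  287  131   75 9397] ctr-tcp [ 0.4 -1.9] [33.1 49.5] 86.62
slopes [-0.00122511  0.00774032]
```

```bash
python3 -m handwheel '[[-0.7,0.6,-2,0,0,0,1],[-0.7,0.6,-4,0,0,0,1],[-0.7,0.6,-5,0,0,0,1],[-0.7,0.6,-6,0,0,0,1],[-0.7,0.6,-7,0,0,0,1],[-0.7,0.6,-8,0,0,0,1],[-0.7,0.6,-9,0,0,0,1],[-0.7,0.6,-9,0,0,0,1]]'
```

```text
time: 15.95
eef_pos: [0.5388, -0.2912, 0.0491]
ee_rot: [[-0.066, -0.998, -0.0], [-0.998, 0.066, 0.0], [-0.0, 0.0, -1.0]]
contact_force: [-0.1, -0.1, -2.6]
width: 0.57
gripper_force: 73.7
```

The pin is in the hole with no side force. I'll push it home.

```bash
python3 -m handwheel '[[0,0,-1.5,0,0,0,1],[0,0,-3,0,0,0,1],[0,0,-4,0,0,0,1],[0,0,-5,0,0,0,1],[0,0,-6,0,0,0,1],[0,0,-6.5,0,0,0,1],[0,0,-7,0,0,0,1],[0,0,-7,0,0,0,1]]'; python3 ck.py w10
```

```text
time: 16.75
eef_pos: [0.5388, -0.2913, 0.0434]
ee_rot: [[-0.066, -0.998, 0.0], [-0.998, 0.066, -0.0], [0.0, -0.0, -1.0]]
contact_force: [-2.8, 1.4, 5.1]
width: 0.573
gripper_force: 74.7
[ 538.8 -291.3   43.4] [-9.978e-01  6.620e-02 -1.000e-04] [-2.7  1.8  5. ]
top z rel 26.625083792498934 [ 259  286  131   76 9461] ctr-tcp [ 0.1 -2.2] [32.5 49.3] 86.47
slopes [-0.00238828  0.01036202]
```

```bash
python3 -m handwheel '[[0,0,-1,0,0,0,1],[0,0,-1.5,0,0,0,1],[0,0,-1.5,0,0,0,1],[0,0,0,0,0,0,0.1],[0,0,0,0,0,0,-0.2],[0,0,0,0,0,0,-0.35],[0,0,0,0,0,0,-0.35],[0,0,2,0,0,0,-0.35]]'
python3 -m handwheel '[[0,0,10,0,0,0,-0.35],[0,0,25,0,0,0,-0.35],[0,0,45,0,0,0,-0.4],[0,0,80,0,0,0,-0.6],[0,0,120,0,0,-6,-1],[0,0,140,0,0,-14,-1],[0,0,150,0,0,-22,-1],[0,0,150,0,0,-30,-1]]'
python3 - <<'E'
from m import *
f=grab('top','t2');F['top']=f;p=pts(f).reshape(-1,3)
q=p[(abs(p[:,0]-.54)<.04)&(abs(p[:,1]+.2935)<.025)&(p[:,2]>.06)&(p[:,2]<.08)];r=cv2.minAreaRect((q[:,:2]*1e3).astype(np.float32));print(np.median(q[:,2]),r)
o=ctrl.get_obs();print(o['eef_pos'])
cv2.imwrite('pics/t2c.png',cv2.resize(f['img'][180:310,250:500],None,fx=3,fy=3))
E
```

```text
time: 17.6
eef_pos: [0.5387, -0.2911, 0.0439]
ee_rot: [[-0.066, -0.998, -0.001], [-0.998, 0.066, 0.0], [-0.0, 0.001, -1.0]]
contact_force: [0.6, -0.8, -0.6]
width: 0.677
gripper_force: 0.0
time: 18.4
eef_pos: [0.5407, -0.2925, 0.199]
ee_rot: [[-0.561, -0.828, 0.006], [-0.828, 0.561, -0.004], [0.0, -0.007, -1.0]]
contact_force: [0.8, -0.3, 0.9]
width: 0.996
gripper_force: 0.0
0.06925953382087574 ((540.0286254882812, -289.1601257324219), (40.967994689941406, 78.1146011352539), 89.90522003173828)
[ 0.54010207 -0.2920886   0.19775968]
```

View pics/t2c.png

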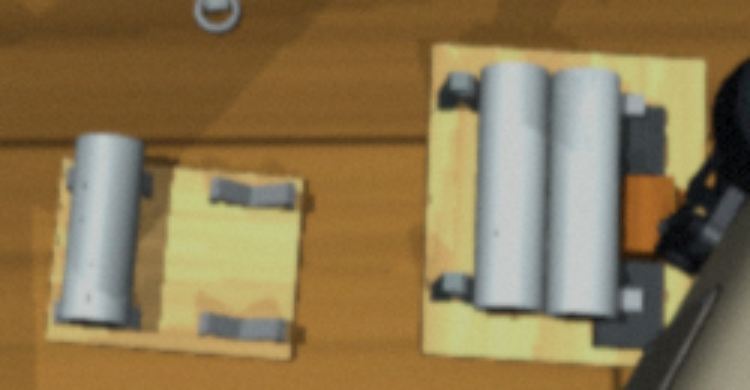

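The picture shows the chock seated beside tube_b at crop (650,215) and both long tubes side by side, with tube_short still in the rack at (100,230). Next is the short tube.

```bash
python3 -m handwheel '[[-1,44,10,0,0,-8,-1],[-2,88,10,0,0,-16,-1],[-3,132,10,0,0,-24,-1],[-4,176,0,0,0,-32,-1],[-5,220,-20,0,0,-40,-1],[-6,264,-40,0,0,-48,-1],[-6,308,-55,0,0,-56,-1],[-6,351,-70,0,0,-61.3,-1]]'
cat > t.py <<'E'
from m import *
import sys
f=grab('wrist',sys.argv[1]);p=pts(f).reshape(-1,3)
m=(abs(p[:,0]-.533)<.1)&(abs(p[:,1]-.06)<.03)&(p[:,2]>.052)&(p[:,2]<.078);axis(p[m],.0505,0)
o=ctrl.get_obs();print(o['eef_pos'],o['ee_rot'][:,1])
E
python3 t.py s1; python3 t.py s2
```

```text
time: 19.25
eef_pos: [0.5328, 0.0615, 0.1247]
ee_rot: [[-0.996, 0.091, 0.001], [0.091, 0.996, -0.0], [-0.001, 0.0, -1.0]]
contact_force: [0.3, 0.1, -0.2]
width: 1.001
gripper_force: 0.0
12329 mid [533.2  59.6  50.2] yaw -5.2 slope -0.0 len 118.9 rms 1.06
[0.53032805 0.06726041 0.12207411] [0.08814295 0.99609433 0.00518782]
12536 mid [533.2  59.6  50.2] yaw -5.19 slope 0.0 len 118.8 rms 0.88
[0.53049296 0.06412422 0.12286426] [0.08144161 0.99667712 0.00140813]
```

```bash
python3 -m handwheel '[[0.4,0,-30,0,0,0,-1],[0.4,0,-55,0,0,0,-1],[0.4,0,-75,0,0,0,-1],[0.4,0,-86,0,0,0,-1],[0.4,0,-86,0,0,0,-1],[0.4,0,-86,0,0,0,-1],[0.4,0,-86,0,0,0,0.3],[0.4,0,-86,0,0,0,1]]' 60
python3 -m handwheel '[[0,0,0,0,0,0,1],[0,0,0,0,0,0,1],[0,0,0,0,0,0,1],[0,0,0,0,0,0,1],[0,0,0,0,0,0,1],[0,0,5,0,0,0,1],[0,0,15,0,0,0,1],[0,0,30,0,0,0,1]]'
```

```text
time: 20.15
eef_pos: [0.5345, 0.0596, 0.0396]
ee_rot: [[-0.996, 0.089, 0.002], [0.089, 0.996, -0.0], [-0.002, 0.0, -1.0]]
contact_force: [0.1, 0.4, -0.5]
width: 0.691
gripper_force: 0.0
time: 20.95
eef_pos: [0.5317, 0.0599, 0.0679]
ee_rot: [[-0.996, 0.089, -0.003], [0.089, 0.996, 0.0], [0.003, -0.0, -1.0]]
contact_force: [-0.3, -0.5, -3.1]
width: 0.516
gripper_force: 61.4
```

```bash
python3 -m handwheel '[[0,0,40,0,0,0,1],[0,-20,80,0,0,0,1],[4,-62,92,0,0,0.5,1],[8,-106,92,0,0,1,1],[12,-150,92,0,0,1.3,1],[16,-194,92,0,0,1.3,1],[20,-238,92,0,0,1.3,1],[23.3,-275,92,0,0,1.3,1]]'
python3 -m handwheel '[[0,-11.6,0,0,0,0,1],[0,-11.6,0,0,0,0,1],[0,-11.6,-10,0,0,0,1],[0,-11.6,-25,0,0,0,1],[0,-11.6,-35,0,0,0,1],[0,-11.6,-40,0,0,0,1],[0,-11.6,-40,0,0,0,1],[0,-11.6,-40,0,0,0,1]]'
cat > s.py <<'E'
from m import *
import sys
f=grab('wrist',sys.argv[1]);p=pts(f).reshape(-1,3);e=ctrl.get_obs()['eef_pos'];print(e)
m=(abs(p[:,0]-e[0])<.08)&(abs(p[:,1]-e[1])<.02)&(p[:,2]>e[2]+.015)&(p[:,2]<e[2]+.05)&((p[:,0]<e[0]-.02));axis(p[m],e[2]+.012,0)
E
python3 s.py v1; python3 s.py v2
```

```text
time: 21.75
eef_pos: [0.5562, -0.2174, 0.1606]
ee_rot: [[-0.998, 0.067, 0.0], [0.067, 0.998, -0.0], [-0.0, -0.0, -1.0]]
contact_force: [0.8, 0.5, -1.9]
width: 0.517
gripper_force: 62.0
time: 22.55
eef_pos: [0.5566, -0.2265, 0.1202]
ee_rot: [[-0.998, 0.066, -0.0], [0.066, 0.998, 0.0], [0.0, 0.0, -1.0]]
contact_force: [0.2, 0.2, -1.0]
width: 0.517
gripper_force: 62.0
[ 0.55695636 -0.22681144  0.12067908]
12324 mid [ 516.7 -223.8  130.7] yaw -3.87 slope 0.004 len 40.9 rms 1.12
[ 0.55712286 -0.2270146   0.12091864]
12359 mid [ 517.  -224.1  131.1] yaw -3.93 slope 0.006 len 40.8 rms 1.14
```

View pics/v2.png

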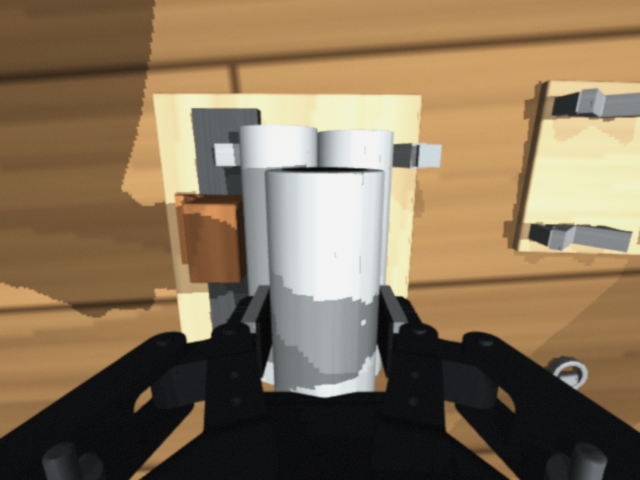

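The short tube is held at (325,270) directly above the valley, with its axis at y -226.8 mm, and the chock at (215,240) is undisturbed. Lowering it.

```bash
python3 -m handwheel '[[0,0,-12,0,0,0,1],[0,0,-24,0,0,0,1],[0,0,-32,0,0,0,1],[0,0,-35,0,0,0,1],[0,0,-36.5,0,0,0,1],[0,0,-36.5,0,0,0,1],[0,0,-36.5,0,0,0,1],[0,0,-36.5,0,0,0,1]]'
python3 -m handwheel '[[0,0,-0.5,0,0,0,1],[0,0,-1,0,0,0,1],[0,0,-1,0,0,0,1],[0,0,-1.5,0,0,0,1],[0,0,-1.5,0,0,0,1],[0,0,-1.5,0,0,0,1],[0,0,-1.5,0,0,0,1],[0,0,-1.5,0,0,0,1]]'
```

```text
time: 23.45
eef_pos: [0.557, -0.2271, 0.0844]
ee_rot: [[-0.998, 0.066, 0.001], [0.066, 0.998, -0.001], [-0.001, -0.0, -1.0]]
contact_force: [-0.4, 0.3, -3.2]
width: 0.515
gripper_force: 62.1
time: 24.25
eef_pos: [0.5565, -0.2269, 0.0823]
ee_rot: [[-0.998, 0.066, -0.0], [0.066, 0.998, 0.0], [0.0, 0.0, -1.0]]
contact_force: [-0.2, -0.2, -2.8]
width: 0.517
gripper_force: 62.1
```

```bash
python3 -m handwheel '[[0,0,-0.5,0,0,0,1],[0,0,-1,0,0,0,1],[0,0,-1,0,0,0,1],[0,0,-1,0,0,0,1],[0,0,-1,0,0,0,1],[0,0,-1.5,0,0,0,1],[0,0,-1.5,0,0,0,1],[0,0,-1.5,0,0,0,1]]'
```

```text
time: 25.05
eef_pos: [0.5567, -0.227, 0.0816]
ee_rot: [[-0.998, 0.066, 0.0], [0.066, 0.998, -0.001], [-0.0, -0.0, -1.0]]
contact_force: [-3.1, 0.6, 4.7]
width: 0.513
gripper_force: 62.6
```

```bash
python3 -m handwheel '[[0,0,0.5,0,0,0,0],[0,0,0.5,0,0,0,-0.15],[0,0,0.5,0,0,0,-0.3],[0,0,0.5,0,0,0,-0.3],[0,0,0.5,0,0,0,-0.3],[0,0,4,0,0,0,-0.3],[0,0,10,0,0,0,-0.3],[0,0,20,0,0,0,-0.3]]'
python3 -m handwheel '[[0,0,20,0,0,0,-0.3],[0,0,45,0,0,0,-0.3],[0,0,80,0,0,0,-0.3],[0,0,110,0,0,0,-0.3],[0,0,110,0,0,0,-0.3],[0,0,110,0,0,0,-0.3],[0,0,110,0,0,0,-0.3],[0,0,110,0,0,0,-0.3]]'
python3 - <<'E'
from m import *
f=grab('wrist','v3');p=pts(f).reshape(-1,3)
for y,z,lo,hi in((-.227,.0924,.095,.12),(-.2535,.055,.06,.079)):
    m=(abs(p[:,0]-.556)<.1)&(abs(p[:,1]-y)<.022)&(p[:,2]>lo)&(p[:,2]<hi);axis(p[m],z,0)
q=p[(abs(p[:,0]-.54)<.04)&(abs(p[:,1]+.2935)<.0165)&(p[:,2]>.06)&(p[:,2]<.08)];r=cv2.minAreaRect((q[:,:2]*1e3).astype(np.float32));print('chock',np.median(q[:,2]),r)
o=ctrl.get_obs();print(o['time'],o['contact_force'])
E
```

```text
time: 25.85
eef_pos: [0.5562, -0.2266, 0.1009]
ee_rot: [[-0.998, 0.066, -0.001], [0.066, 0.998, 0.001], [0.001, 0.0, -1.0]]
contact_force: [0.3, -0.4, -0.3]
width: 0.644
gripper_force: 0.0
time: 26.65
eef_pos: [0.5555, -0.2263, 0.2092]
ee_rot: [[-0.998, 0.066, -0.003], [0.066, 0.998, 0.001], [0.003, 0.001, -1.0]]
contact_force: [0.0, 0.0, 0.2]
width: 0.647
gripper_force: 0.0
8426 mid [ 556.  -226.8   92.1] yaw -4.0 slope -0.0 len 118.9 rms 0.7
5129 mid [ 554.1 -253.6   54.9] yaw -3.9 slope 0.0 len 158.3 rms 0.57
chock 0.06986288512101918 ((541.8137817382812, -292.74322509765625), (33.363670349121094, 55.82579803466797), 87.88790893554688)
26.7 [ 0.02454611 -0.97201255  0.25330383]
```

Everything measures in place: short tube z 92.1, chock top z 69.9, tube_b unchanged. Handing in.

```bash
python3 -c "from plant import ctrl; print(ctrl.finish_job())"
```

```text
the job is handed in; nothing more can be done
None
```

The job is handed in: tube_b lies beside tube_a, the chock is pinned flat on the strip, and the short tube rests in the valley, all released after about 27 s; the judge returned no verdict, but my last camera measurements put tube_b, the chock and the short tube where they should be.

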